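# Push the specimen row home and close the gate

### The job

Load the microscope's specimen rail: push the whole row of four holders along the rail together, as one train, until it is fully home against the blue end stop. Then push the orange tab to slide the gate fully across behind the last holder, and move clear. Only push: do not lift any holder or tip it over, do not let the row come apart, and leave everything else on the table where it is.

Things in the scene. Friction and masses are not known exactly. Their poses are not given: they have to be found in the camera images.
- rail: fixed rail: dark steel plate 360 (x) x 56 (y) x 12 mm, guide walls 6 mm thick, tops 21 mm above the table, on both sides; channel 43 mm wide, its floor 12 mm above the table. Origin on the table under the plate's centre; x points along the rail to the blue stop, z up. Lies across the robot's front, stop at the robot's right, turned up to 16 degrees either way; other end open. Row starts 33 to 118 mm short of the stop
- stop_face (a point): centre of the face of the blue end stop that the row must meet: x = 160 mm, y = 0 of the rail, 27 mm above the table; the stop is 56 mm wide, 20 mm long, its top 44 mm above the table. Axes as the rail's
- gate (a joint): slide of the gate in m: 0 open, 0.036 fully closed at its limit; moves along the rail's +y (away from the robot); starts at 0 to 0.006, stays where left, 1.5 N friction. A steel bar 12 mm thick, 18 to 30 mm above the table, entering the channel from the robot's side through a gap in the wall; closed, it stands 5 mm behind a row that is home. A row not home bars its way
- row_home (a point): point on the channel floor (12 mm above the table) at x = 24 mm, y = 0 of the rail, where the rear face of the last holder stands when the row is home. Axes as the rail's
- gate_tab (a point): point in the upright orange push tab on the gate, 48 mm above the table: tab 34 mm wide along the rail (x), 8 mm thick (y), 18 to 56 mm above the table. Open it lies at x = 13, y = -70 mm of the rail, closed at y = -34 mm. Under it a base plate 12 mm thick reaches out to y = -93 mm. Axes as the rail's
- holder_red: holder of the row: loose aluminium block 34 mm long (x, along the rail) x 40 mm wide (y) x 26 mm high, about 100 g, with a red disc 29 mm across, 4 mm proud, on top with a small metal spot. Origin at the centre of its underside, z up, x towards the stop. The four coloured holders stand in one touching row on the rail, order varies
- holder_green: holder of the row: loose aluminium block 34 mm long (x, along the rail) x 40 mm wide (y) x 26 mm high, about 100 g, with a green disc 29 mm across, 4 mm proud, on top with a small metal spot. Origin at the centre of its underside, z up, x towards the stop. The four coloured holders stand in one touching row on the rail, order varies
- holder_yellow: holder of the row: loose aluminium block 34 mm long (x, along the rail) x 40 mm wide (y) x 26 mm high, about 100 g, with a yellow disc 29 mm across, 4 mm proud, on top with a small metal spot. Origin at the centre of its underside, z up, x towards the stop. The four coloured holders stand in one touching row on the rail, order varies
- holder_white: holder of the row: loose aluminium block 34 mm long (x, along the rail) x 40 mm wide (y) x 26 mm high, about 100 g, with a white disc 29 mm across, 4 mm proud, on top with a small metal spot. Origin at the centre of its underside, z up, x towards the stop. The four coloured holders stand in one touching row on the rail, order varies
- spare_holder: bystander: a fifth holder like those of the row but with a black disc, 30 mm high overall, standing on the table beyond the rail; not part of the row, to be left alone
- jar: bystander: small amber glass jar with white lid, 40 mm across, 50 mm high, beyond the rail; origin at the centre of its underside
- tweezers: bystander: steel tweezers 130 mm long, 8 mm high, lying on the robot's side of the rail near the stop; origin under the middle
- dish: bystander: white dish 60 mm across, 14 mm high, on the robot's side of the rail towards its open end; origin at the centre of its underside
- driver: bystander: blue-handled screwdriver 160 mm long lying on the table at the robot's right; origin under its middle
- rinse_bottle: bystander: white bottle with red cap, 50 mm across, 90 mm high, left of the rail; origin at the centre of its underside
- objective: bystander: dark metal microscope objective standing upright, 34 mm across, 46 mm high, at the right of the rail; origin at the centre of its underside
Things that resemble listed ones, but are neither listed nor needed, are in the scene too. Leave any purple look-alike of the holder_green alone. Leave any purple look-alike of the holder_white alone.

How it is judged:
By the outcome, as a careful person would: the job done as asked, in the order asked, and still so for the second after the job is handed in, with the robot touching nothing.
It also fails if it takes over 43 s, if anything falls off the work surface, if the arm or the gripper's body presses on something with over 40 N, if the wrist force passes 120 N, or if a joint passes its speed limit or range.

### The arm

A 6-joint arm with a two-finger parallel gripper is mounted at the origin on the work surface. World frame = base frame: x ahead of the robot, y to its left, z up, the work surface at z = 0. Lengths are in m, angles in rad, forces in N, time in s.
With the tool pointing down it reaches from about 0.375 to 0.9 m from the base axis. Payload 3.1 kg.
Tool frame: the origin (TCP) lies midway between the tips of the shut fingers; the grasp point (between the pads) lies 19 mm behind it; x points along the fingers, y is the direction in which the jaws open and shut, and the axes are right-handed (so a half turn about x gives the same grasp; the last joint's range is limited). The gripper opens to 85 mm and grips with 20 to 120 N. Pads are 22 mm wide; open, the fingers measure 114 mm over their backs; the gripper's body (76 mm by 85 mm) begins 54 mm behind the grasp point. The pads swing forward as they close: fully open they stand 13 mm farther back than shut.
Start: joints at [1.153, 0.527, 1.433, -0, 1.181, -0.178], TCP at [0.148, 0.607, 0.206] pointing down, gripper open.
Joint ranges: [-3.08, 3.08], [-0.75, 2.2], [0.22, 2.44], [-1.43, 4.57], [0, 2.65], [-2.85, 2.85]. Speed limits (rad/s): [2.79, 2.79, 3.14, 3.14, 3.14, 3.14].

### API

Orientations are given as a unit quaternion [x, y, z, w].
In Python, from station import manip gives the robot as it stands.
- The arm moves only by the tool carry_out, never from a script. Its argument "commands" is a list that holds one entry, the list of rows, each a list of 7 numbers: the shift along the tool's x, y, z in units of 25 mm (1.0 is 25 mm), then the turn, a rotation vector about the tool's x, y, z in units of 5 degrees (1.0 is 5 degrees), then the finger opening in mm, from 0 to 85.4. A call has exactly 5 rows; each row is the pose to reach, as a shift and turn from the pose commanded when the call began, along the tool's axes at that moment; what a row does not reach only later rows make up. A row lasts 1/10 s, in which the tool goes at most 50 mm and 8.59 degrees, less where a joint would pass 70% of its speed; a pose out of reach is approached as far as the arm can. A call with a gripper value outside its range is refused whole. The fingers move at their own pace and stop on an object; "force" is the grip in N (left out, the last holds). Time passes only in rows, so rows that repeat a pose let the fingers close, or fill a call up. It gives the time, the measured TCP pose, the force and the opening at its end, in the units of the state.
- manip.sense(): the state, without advancing time (a new reading comes with each control period).
- manip.snapshot(name): name is "scene" or "side" or "wrist"; returns a dict with "image" (384x512x3 uint8, red, green, blue), "fx", "fy", "cx", "cy" (pixels), "rvec" (rotation vector, rad) and "tvec" (3), from world to camera coordinates, as OpenCV has them. Camera axes: x right, y down, z forward; pixel columns grow to the right and rows downward; lengths in m; the calibration is good to about 2 mm. A picture is of the moment at which its call begins. There is no depth.
- manip.sign_off(): hands the job in, once; it reports no verdict.
The state is a dict: "t": time; "q": joint angles; "qd": joint speeds; "tau": joint torques, N m; "tcp_pos": TCP position; "tool_rot": TCP orientation; "force": force on the tool from outside, world axes, zero at the start; "ft_torque": the same for the moment, N m; "finger_gap": opening from 0.0 (shut) to 1.0 (fully open).
Only numpy, scipy, OpenCV 4.12 (cv2) and the standard library are available. Lean on these libraries where they do the work, as an engineer would, in place of code of your own. Each camera call takes 0.05 s, during which the arm holds its last target.

## Working session

There is one attempt and no reset: what is moved stays moved. The work goes in short steps, Python scripts to look and compute and a tool call to move; the robot and the scene stay as the last step left them, time stands still between calls to the robot, and variables do not carry over. Pictures are saved under pics/ and viewed, and the job is handed in when it is done.

Besides the shell and the picture viewer there is one more tool, called after "Call:" as name([rows], argument=value, ...), one row to a line, values as JSON. carry_out: Moves the arm, as the interface text tells. Its arguments: {"type":"object","properties":{"commands":{"type":"array"},"force":{"type":"number"}},"required":["commands"]}

```bash
mkdir -p pics; ls; python3 - <<'E'
from station import manip
import cv2,json,numpy as np
s=manip.sense();print(s)
for n in ["scene","side","wrist"]:
    d=manip.snapshot(n);cv2.imwrite(f"pics/{n}0.png",d["image"][:,:,::-1])
    np.savez(f"pics/{n}0.npz",**d)
    print(n,d["fx"],d["rvec"],d["tvec"])
E
```

```text
pics
{'t': 0.0, 'q': array([ 1.15349647e+00,  5.28479912e-01,  1.43390152e+00, -1.50247191e-05,
        1.18142946e+00, -1.78492763e-01]), 'qd': array([ 0.00068711,  0.00129929, -0.00025382,  0.00040502, -0.00030729,
       -0.00023773]), 'tau': array([-8.19844945e-05, -4.42346549e+01, -1.78030050e+01, -5.15748127e-05,
        8.20201007e-03,  1.36600482e-05]), 'tcp_pos': array([0.14748978, 0.60654491, 0.20522551]), 'tool_rot': array([ 0.08347735,  0.70229739, -0.08497969,  0.7018464 ]), 'force': array([-0.01834943,  0.56983553, -0.34921791]), 'ft_torque': array([-0.04126199, -0.00443585, -0.01957945]), 'finger_gap': 0.9962681844111403}
scene 422.01768051370516 [ 1.1821121   2.50646316 -0.79614613] [ 0.40367729 -0.32410502  1.38594014]
side 391.4419099453658 [ 2.04332783 -0.77741352  0.44992583] [-0.46024292  0.24633823  0.74012225]
wrist 342.2419643903308 [-2.26784034 -1.78162601 -0.2739002 ] [-0.62489238 -0.03998813  0.38064517]
```

View pics/scene0.png

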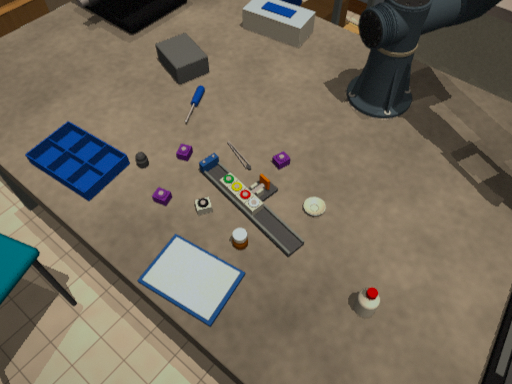

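View pics/side0.png

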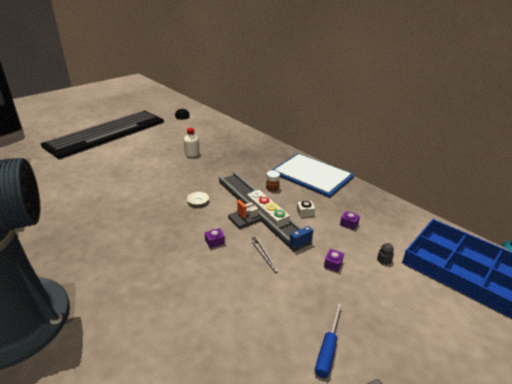

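View pics/wrist0.png

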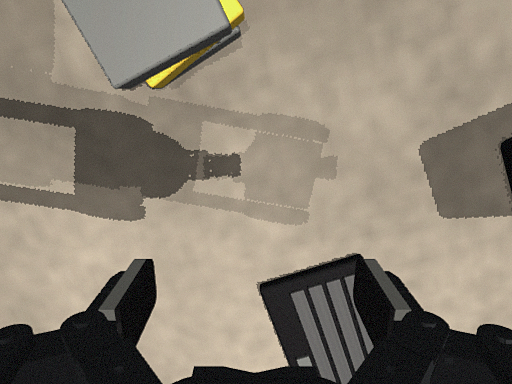

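The scene view shows the stop at about (208,160), the row green, yellow, red, white at (228,178)–(252,202), the orange tab at (264,181) and the open end at (295,245). Purple look-alikes are at (185,152), (162,196) and (281,159), all off the rail. Next I'll enlarge the rail.

```bash
python3 - <<'E'
import cv2
a=cv2.imread("pics/scene0.png")[140:260,185:315];b=cv2.imread("pics/side0.png")[165:255,205:325]
cv2.imwrite("pics/sc_crop.png",cv2.resize(a,None,fx=5,fy=5,interpolation=cv2.INTER_CUBIC)[:600])
cv2.imwrite("pics/sd_crop.png",cv2.resize(b,None,fx=6,fy=6,interpolation=cv2.INTER_CUBIC))
E
```

```text
(no output)
```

View pics/sc_crop.png

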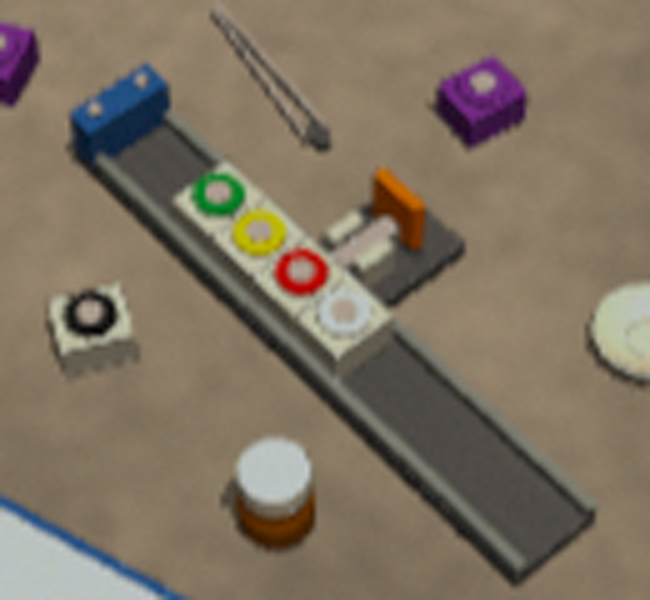

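View pics/sd_crop.png

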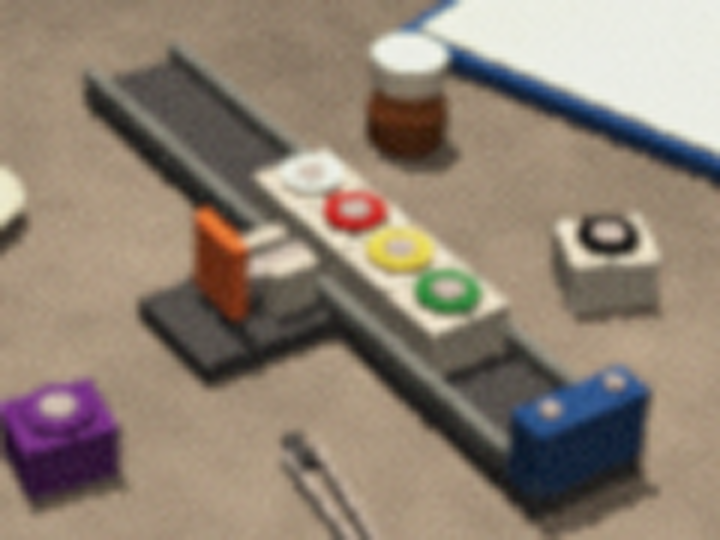

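```bash
cat > h.py <<'E'
import numpy as np,cv2
def load(n,k): return np.load(f"pics/{n}{k}.npz")
def proj(d,P):
    K=np.array([[d["fx"],0,d["cx"]],[0,d["fy"],d["cy"]],[0,0,1.]])
    return cv2.projectPoints(np.asarray(P,float).reshape(-1,3),d["rvec"],d["tvec"],K,None)[0].reshape(-1,2)
def r2w(p,P):
    P=np.asarray(P,float).reshape(-1,3);c,s=np.cos(p[2]),np.sin(p[2])
    return np.c_[p[0]+c*P[:,0]-s*P[:,1],p[1]+s*P[:,0]+c*P[:,1],P[:,2]]
E
python3 - <<'E'
from h import *
from scipy.optimize import least_squares
D=[load("scene",0),load("side",0)]
discs=[(218,192),(260,232),(302,270),(345,310)]
o=[((595,513),(-.18,-.028,.021)),((520,560),(-.18,.028,.021)),((517,581),(-.18,.028,0)),((75,117),(.18,.028,.044)),((150,65),(.18,-.028,.044)),((168,95),(.16,-.028,.044))]
o2=[((88,72),(-.18,-.028,.021)),((176,45),(-.18,.028,.021)),((517,437),(.18,-.028,.044)),((647,383),(.18,.028,.044)),((513,408),(.16,-.028,.044))]
discs2=[(448,290),(400,248),(355,210),(312,172)]
tab=[((375,170),0),((422,207),1)]
def res(p,full=False):
    out=[]
    for d,pts,ds,f,off in [(D[0],o,discs,5,(185,140)),(D[1],o2,discs2,6,(205,165))]:
        M=[q[1] for q in pts]+[(p[3]-.034*i,0,.042) for i in range(4)]
        uv=proj(d,r2w(p,M)); m=np.array([q[0] for q in pts]+ds)/f+off
        out.append((uv-m))
    # side cam / scene per-camera offsets allowed
    out[0]=out[0]+p[4:6];out[1]=out[1]+p[6:8]
    if full:print(np.round(out[0],1).tolist(),np.round(out[1],1).tolist())
    return np.r_[np.vstack(out).ravel(),p[4:8]*2]
best=None
for yaw in(-1.57,):
    r=least_squares(res,[.5,.0,yaw,.06]+[0]*4,loss="soft_l1",x_scale=[.1,.1,.1,.1,1,1,1,1])
res(r.x,1);p=r.x;print(p,r.cost,np.degrees(p[2]))
rear=p[3]-.034*3-.017;print("rear x",rear,"gap",.143-p[3])
# tab: top center corner
for d,uv,off,f in [(D[0],[(375,170),(425,207)],(185,140),5),(D[1],[(197,208),(245,250)],(205,165),6)]:
  print("obs",np.mean(uv,0)/f+off)
  for g in (0,.003,.006): print(g,proj(d,r2w(p,[(.013,-.070+g-.000,.056)])))
for nm,P in dict(home=(.024,0,.012),rear=(rear,0,.025),tab=(.013,-.07,.048),stop=(.16,0,.027)).items(): print(nm,r2w(p,P))
E
```

```text
[[1.0, -1.6], [-0.2, 2.3], [-0.1, 2.1], [-1.3, -0.7], [-0.4, -0.5], [0.4, -2.4], [-0.0, 0.1], [-0.3, -0.3], [-0.4, -0.0], [-0.4, -0.0]] [[-1.4, -0.6], [0.2, -1.1], [3.3, -0.3], [0.3, 0.6], [-1.4, -0.2], [-0.3, -0.2], [-0.2, -0.0], [-0.3, -0.1], [-0.3, 0.1]]
[ 0.60383829 -0.04592143 -1.72920907  0.08400222  0.48884285  0.38964325
  0.44820356  0.66406983] 13.960784226932496 -99.07638137682667
rear x -0.034997781969291514 gap 0.05899778196929149
obs [265.  177.7]
0 [[265.16757853 176.97180865]]
0.003 [[264.33032716 177.5656235 ]]
0.006 [[263.49136406 178.16065239]]
obs [241.83333333 203.16666667]
0 [[240.06444256 202.28142067]]
0.003 [[241.0777836  201.92505597]]
0.006 [[242.08823624 201.56970704]]
home [[ 0.60005226 -0.06962092  0.012     ]]
rear [[ 0.60935923 -0.01136186  0.025     ]]
tab [[ 0.532664   -0.04771608  0.048     ]]
stop [[ 0.57859813 -0.20391806  0.027     ]]
```

```bash
cat > ov.py <<'E'
from h import *
def overlay(p,row,g,k=0):
  for n,off,sz,f in [("scene",(185,140),(130,120),5),("side",(205,165),(120,90),6)]:
    d=load(n,k);im=cv2.cvtColor(d["image"],cv2.COLOR_RGB2BGR)[off[1]:off[1]+sz[1],off[0]:off[0]+sz[0]]
    im=cv2.resize(im,None,fx=f,fy=f,interpolation=cv2.INTER_CUBIC)
    def poly(P,c):
        uv=((proj(d,r2w(p,P))-off+.5)*f*4).round().astype(np.int32)
        cv2.polylines(im,[uv],True,c,1,cv2.LINE_AA,2)
    R=lambda x0,x1,y0,y1,z:[(x0,y0,z),(x1,y0,z),(x1,y1,z),(x0,y1,z)]
    poly(R(-.18,.18,-.028,.028,.021),(0,255,255));poly(R(-.18,.18,-.028,.028,0),(0,120,255))
    poly(R(.16,.18,-.028,.028,.044),(255,255,0))
    for i in range(4): poly(R(row-.034*i-.017,row-.034*i+.017,-.02,.02,.038),(255,0,255))
    poly(R(-.004,.03,-.074+g,-.066+g,.056),(0,255,0))
    poly(R(-.004,.03,-.074+g,-.066+g,.018),(0,255,0))
    cv2.imwrite(f"pics/ov_{n}_{k}.png",im)
E
python3 -c "
from ov import *
overlay([0.60383829,-0.04592143,-1.72920907],.084,0)"
```

```text
(no output)
```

View pics/ov_scene_0.png

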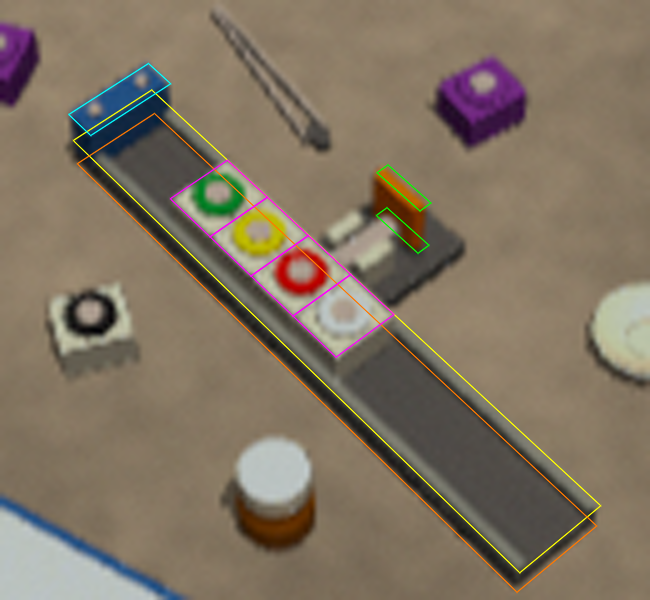

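View pics/ov_side_0.png

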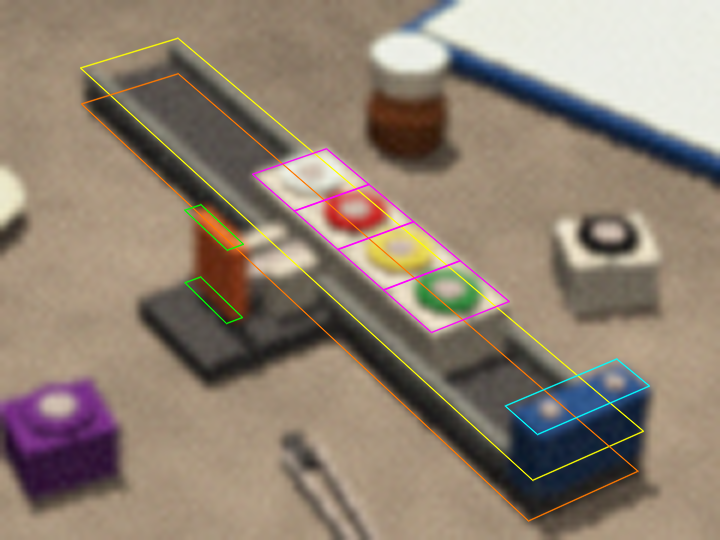

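```bash
cat >> h.py <<'E'
from scipy.spatial.transform import Rotation as R
RAIL=[0.60383829,-0.04592143,-1.72920907]
def tgt(yaw,sgn=1):
    # tool x down, tool y horizontal at heading yaw
    x=np.array([0,0,-1.]);y=np.array([np.cos(yaw),np.sin(yaw),0])
    return R.from_matrix(np.c_[x,y,np.cross(x,y)])
def move(s,pos,rot):
    r0=R.from_quat(s["tool_rot"])
    sh=r0.inv().apply(np.array(pos)-s["tcp_pos"])/.025
    tv=np.degrees((r0.inv()*rot).as_rotvec())/5
    return np.round(sh,2),np.round(tv,2)
E
python3 - <<'E'
from h import *
from station import manip
s=manip.sense();r0=R.from_quat(s["tool_rot"]);print(r0.as_matrix().round(3))
d=manip.snapshot("wrist");Rc=cv2.Rodrigues(d["rvec"])[0];c=-Rc.T@d["tvec"]
print("cam in tool",r0.inv().apply(c-s["tcp_pos"]),r0.inv().apply(Rc[2]))
for k in range(4):
    print(k,move(s,r2w(RAIL,(-.065,0,.15))[0],tgt(RAIL[2]+k*np.pi/2)))
print(r2w(RAIL,(-.065,0,.15)))
E
```

```text
[[-0.001  0.236  0.972]
 [-0.002  0.972 -0.236]
 [-1.    -0.002 -0.   ]]
cam in tool [-0.16745943  0.00149377 -0.0771607 ] [ 0.95251679 -0.0013569   0.30448305]
0 (array([  2.24, -18.45,  23.7 ]), array([3.508e+01, 3.000e-02, 1.000e-02]))
1 (array([  2.24, -18.45,  23.7 ]), array([1.708e+01, 1.000e-02, 2.000e-02]))
2 (array([  2.24, -18.45,  23.7 ]), array([-0.92, -0.  ,  0.02]))
3 (array([  2.24, -18.45,  23.7 ]), array([-1.892e+01, -2.000e-02,  1.000e-02]))
[[0.61409211 0.0182647  0.15      ]]
```

Call:
carry_out([
  [[0,-1.2,1.5,0,0,0,0],[0,-2.4,3.1,0,0,0,0],[0,-3.6,4.7,0,0,0,0],[0,-4.8,6.3,0,0,0,0],[0,-6.0,7.9,0,0,0,0]],
])

```text
t: 0.7
tcp_pos: [0.305, 0.4132, 0.2062]
tool_rot: [0.084, 0.702, -0.084, 0.702]
force: [0.9, 0.1, -0.1]
finger_gap: 0.145
```

Call:
carry_out([
  [[0,-1.2,1.5,0,0,0,0],[0,-2.4,3.1,0,0,0,0],[0,-3.6,4.7,0,0,0,0],[0,-4.8,6.3,0,0,0,0],[0,-6.0,7.9,0,0,0,0]],
])

```text
t: 1.2
tcp_pos: [0.4616, 0.2206, 0.2063]
tool_rot: [0.084, 0.702, -0.084, 0.702]
force: [1.2, 0.7, 0.1]
finger_gap: 0.002
```

```bash
python3 - <<'E'
from h import *
from station import manip
s=manip.sense();print(s["t"],s["tcp_pos"],s["q"],s["finger_gap"],s["force"])
print(move(s,r2w(RAIL,(-.085,0,.12))[0],tgt(RAIL[2]+np.pi)))
E
```

```text
1.2 [0.46161638 0.22055903 0.20628027] [ 2.26931221e-01  3.75444692e-01  1.71364527e+00  1.64012919e-04
  1.05231159e+00 -1.10495892e+00] 0.0020592166453337122 [1.20338457 0.7453045  0.07370463]
(array([ 3.45, -5.62,  7.78]), array([-0.92,  0.  , -0.  ]))
```

Call:
carry_out([
  [[0.6,-1.1,1.5,0,0,0,0],[1.2,-2.2,3.1,-0.2,0,0,0],[1.8,-3.3,4.6,-0.4,0,0,0],[2.4,-4.5,6.2,-0.7,0,0,0],[3.0,-5.6,7.8,-0.9,0,0,0]],
])

```text
t: 1.7
tcp_pos: [0.6159, 0.0405, 0.1313]
tool_rot: [0.057, 0.705, -0.056, 0.705]
force: [0.3, 1.1, 0.6]
finger_gap: 0.002
```

Call:
carry_out([
  [[0.2,0,0,0,0,0,0],[0.4,0,0,0,0,0,0],[0.4,0,0,0,0,0,0],[0.4,0,0,0,0,0,0],[0.4,0,0,0,0,0,0]],
])

```text
t: 2.2
tcp_pos: [0.6146, 0.0436, 0.1228]
tool_rot: [0.056, 0.705, -0.056, 0.705]
force: [0.6, 0.5, 0.5]
finger_gap: 0.003
```

```bash
python3 - <<'E'
from h import *
from station import manip
s=manip.sense();print(s["t"],s["tcp_pos"],s["q"],s["force"])
print(move(s,r2w(RAIL,(-.085,0,.12))[0],tgt(RAIL[2]+np.pi)))
for n in ["side","wrist"]:
    d=manip.snapshot(n);np.savez(f"pics/{n}1.npz",**d);im=cv2.cvtColor(d["image"],cv2.COLOR_RGB2BGR)
    if n=="side": im=cv2.resize(im[145:265,195:345],None,fx=5,fy=5,interpolation=cv2.INTER_CUBIC)
    cv2.imwrite(f"pics/{n}1.png",im)
E
```

```text
2.2 [0.6146349  0.04360555 0.12284423] [-1.10338344e-01  6.16368259e-01  1.53161362e+00  7.66169884e-05
  9.92981145e-01 -1.52271048e+00] [0.5699201  0.50478331 0.49758116]
(array([ 0.11, -0.2 ,  0.14]), array([-0.  ,  0.01, -0.  ]))
```

View pics/wrist1.png

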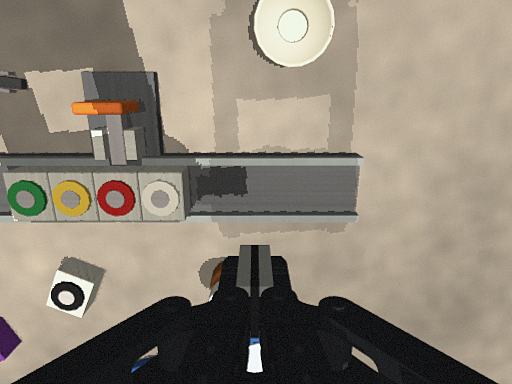

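View pics/side1.png

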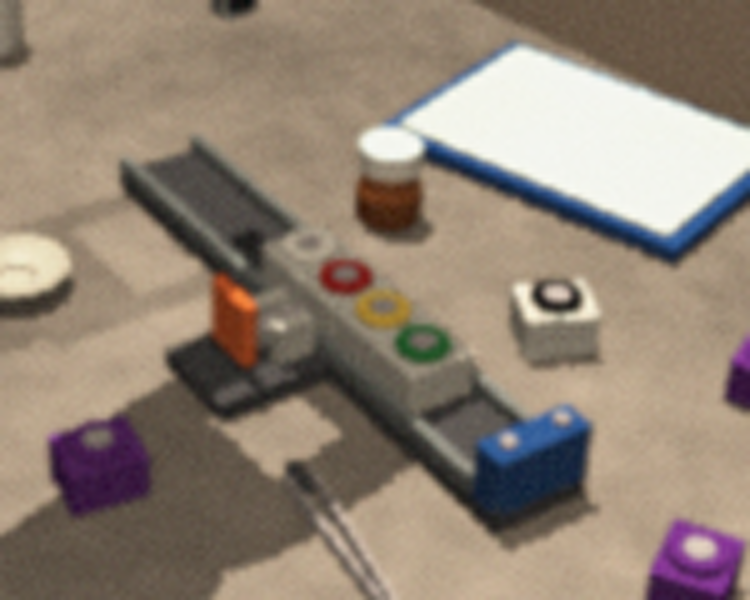

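```bash
python3 - <<'E'
from h import *
from scipy.optimize import least_squares
d=load("wrist",1)
obs=[((27,198),3),((71,198.5),2),((116,199),1),((160,199),0)]
m=np.array([(27,198),(71,198.5),(116,199),(160,199),(362.5,154.5),(357.5,216)])
def res(p):
    M=[(p[3]-.034*i,0,.042) for i in range(4)]+[(-.18,-.028,.021),(-.18,.028,.021)]
    return (proj(d,r2w(p,M))-m).ravel()
r=least_squares(res,RAIL+[.084]);print(r.x,r.fun.reshape(-1,2).round(1).tolist())
print("tool center proj, rail coords prev:",res(np.array(RAIL+[.084])).reshape(-1,2).round(1).tolist())
p=r.x
print("tab",[proj(d,r2w(p,[(.013,-.07+g,.056)])).round(1).tolist() for g in (0,.003,.006)])
for nm,P in dict(home=(.024,0,.012),tab=(.013,-.07,.048)).items(): print(nm,r2w(p,P),r2w(RAIL,P))
E
```

```text
[ 0.60387368 -0.04844594 -1.71456193  0.0803396 ] [[-0.0, 1.4], [0.3, 0.3], [-0.3, -0.9], [0.1, -1.5], [0.2, -1.6], [-0.2, 2.7]]
tool center proj, rail coords prev: [[-2.0, -0.6], [-1.5, -1.1], [-2.0, -1.6], [-1.4, -1.7], [3.6, 1.1], [2.0, 5.1]]
tab [[[91.8, 104.2]], [[92.5, 108.9]], [[93.2, 113.5]]]
home [[ 0.60043518 -0.07219834  0.012     ]] [[ 0.60005227 -0.06962092  0.012     ]]
tab [[ 0.53273331 -0.05128286  0.048     ]] [[ 0.532664   -0.04771608  0.048     ]]
```

White is the rear holder, in the row at (160,199) in the wrist view, and the tool hovers behind it aligned with the rail. Now lower into the channel.

Call:
carry_out([
  [[0.8,0,0,0,0,0,0],[1.6,0,0.1,0,0,0,0],[2.4,0,0.1,0,0,0,0],[3.1,0,0.1,0,0,0,0],[3.6,0,0.1,0,0,0,0]],
])

```text
t: 2.8
tcp_pos: [0.6171, 0.0424, 0.0313]
tool_rot: [0.056, 0.705, -0.056, 0.705]
force: [0.5, -0.8, 0.0]
finger_gap: 0.001
```

Call:
carry_out([
  [[0.2,0,0,0,0,0,0],[0.4,0,0,0,0,0,0],[0.4,0,0,0,0,0,0],[0.4,0,0,0,0,0,0],[0.4,0,0,0,0,0,0]],
])

```text
t: 3.3
tcp_pos: [0.6181, 0.0419, 0.0228]
tool_rot: [0.057, 0.704, -0.057, 0.705]
force: [-0.2, -0.5, -0.1]
finger_gap: -0.001
```

```bash
sed -i 's/^RAIL=.*/RAIL=[0.6038,-0.0465,-1.725]/' h.py; cat > look.py <<'E'
import sys
from h import *
from station import manip
k=sys.argv[1]
s=manip.sense();print(s["t"],s["tcp_pos"],s["force"],s["ft_torque"])
c,sn=np.cos(RAIL[2]),np.sin(RAIL[2]);v=s["tcp_pos"][:2]-RAIL[:2]
print("rail xy",c*v[0]+sn*v[1],-sn*v[0]+c*v[1], "rail axes in tool",R.from_quat(s["tool_rot"]).inv().apply([[c,sn,0],[-sn,c,0]]).round(3).tolist())
for n in sys.argv[2:]:
    d=manip.snapshot(n);np.savez(f"pics/{n}{k}.npz",**d);im=cv2.cvtColor(d["image"],cv2.COLOR_RGB2BGR)
    if n=="side": im=cv2.resize(im[145:265,195:345],None,fx=5,fy=5,interpolation=cv2.INTER_CUBIC)
    if n=="scene": im=cv2.resize(im[140:260,185:315],None,fx=5,fy=5,interpolation=cv2.INTER_CUBIC)
    cv2.imwrite(f"pics/{n}{k}.png",im)
E
python3 look.py 2 side wrist
```

```text
3.3 [0.61811839 0.04188004 0.02284627] [-0.22365403 -0.5328727  -0.06785913] [-0.01014792 -0.01704185  0.0131088 ]
rail xy -0.08953054748803951 0.0005739075001214896 rail axes in tool [[-0.0, -1.0, 0.006], [0.001, 0.006, 1.0]]
```

View pics/wrist2.png

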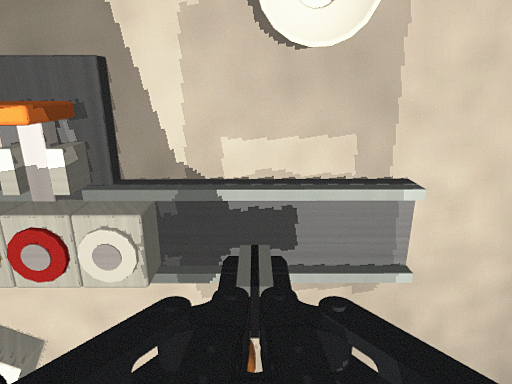

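View pics/side2.png

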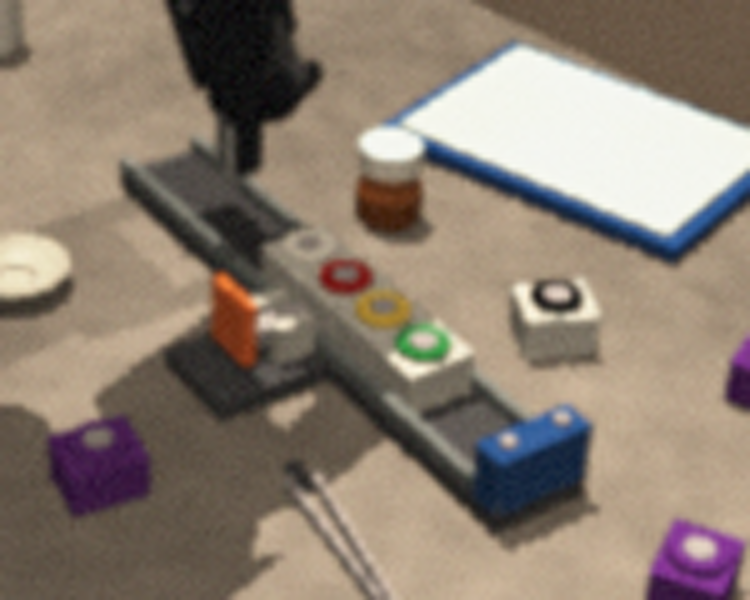

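```bash
python3 - <<'E'
import numpy as np,cv2
from h import *
im=cv2.cvtColor(load("wrist",2)["image"],cv2.COLOR_RGB2BGR)[190:340,130:390]
im=np.clip(im.astype(float)*2,0,255).astype(np.uint8)
cv2.imwrite("pics/wc2.png",cv2.resize(im,None,fx=3,fy=3))
d=load("wrist",2)
for z in (.0228,.035,.045,.055): print(z,[proj(d,r2w(RAIL,[(-.0895+dx,-.011,z)])).round(0).tolist() for dx in(.0145,0,-.0145)])
E
```

```text
0.0228 [[[224.0, 218.0]], [[252.0, 218.0]], [[280.0, 218.0]]]
0.035 [[[222.0, 227.0]], [[252.0, 227.0]], [[281.0, 227.0]]]
0.045 [[[220.0, 236.0]], [[252.0, 236.0]], [[283.0, 236.0]]]
0.055 [[[218.0, 245.0]], [[251.0, 245.0]], [[285.0, 245.0]]]
```

View pics/wc2.png

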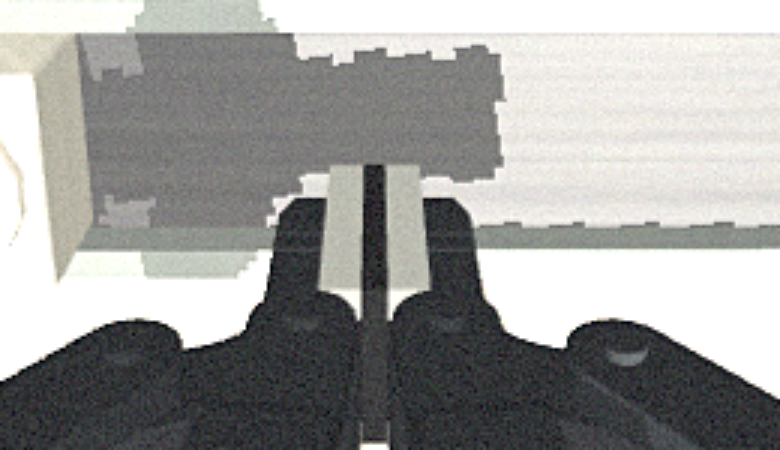

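```bash
python3 - <<'E'
from h import *
d=load("side",2)
for y in(-.011,0,.011):
  print(y,[((proj(d,r2w(RAIL,[(-.0895+dx,y,.0228)]))[0]-(195,145)+.5)*5).round(0).tolist() for dx in(.0145,.005,-.0145)])
im=cv2.cvtColor(d["image"],cv2.COLOR_RGB2BGR)[150:215,215:275]
im=np.clip(im.astype(float)*1.8,0,255).astype(np.uint8)
cv2.imwrite("pics/sc2.png",cv2.resize(im,None,fx=9,fy=9,interpolation=cv2.INTER_CUBIC))
for y in(-.011,0,.011):
  print(y,[((proj(d,r2w(RAIL,[(-.0895+dx,y,.0228)]))[0]-(215,150)+.5)*9).round(0).tolist() for dx in(.0145,.005,-.0145)])
d=load("wrist",2)
for y in(-.011,0,.011):print(proj(d,r2w(RAIL,[(-.0895,y,.0228)])))
E
```

```text
-0.011 [[235.0, 229.0], [226.0, 221.0], [208.0, 205.0]]
0 [[252.0, 224.0], [243.0, 216.0], [224.0, 200.0]]
0.011 [[268.0, 218.0], [259.0, 210.0], [241.0, 195.0]]
-0.011 [[243.0, 368.0], [227.0, 354.0], [194.0, 325.0]]
0 [[273.0, 358.0], [257.0, 343.0], [224.0, 315.0]]
0.011 [[302.0, 348.0], [286.0, 334.0], [253.0, 305.0]]
[[251.91018081 218.0925697 ]]
[[252.09324836 237.29731421]]
[[252.26970323 255.80835409]]
```

View pics/sc2.png

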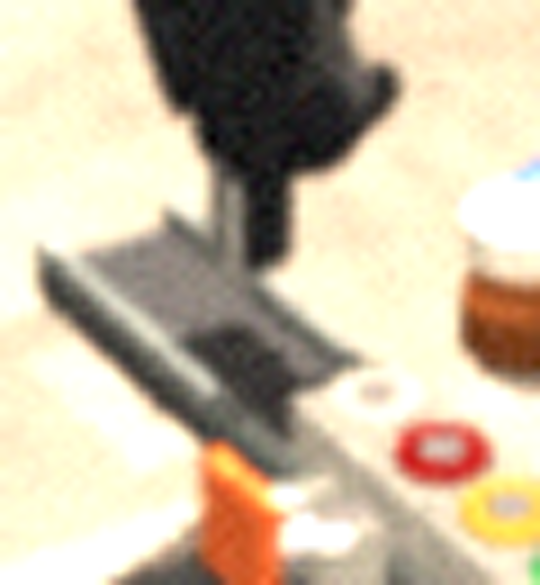

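```bash
python3 - <<'E'
from h import *
from scipy.optimize import least_squares
w=load("wrist",2);s=load("side",2)
a=np.array([240,245.]);b=np.array([245,272])/9+(215,150)-.5
r=least_squares(lambda P:np.r_[proj(w,P)[0]-a,proj(s,P)[0]-b],[.61,.04,.03]);print(r.x,r.fun)
c,sn=np.cos(RAIL[2]),np.sin(RAIL[2]);v=r.x[:2]-RAIL[:2];print(c*v[0]+sn*v[1],-sn*v[0]+c*v[1])
from station import manip
S=manip.sense();Rc=cv2.Rodrigues(w["rvec"])[0];cc=-Rc.T@w["tvec"];r0=R.from_quat(S["tool_rot"]);print(r0.inv().apply(cc-S["tcp_pos"]),cc)
E
```

```text
[0.60837949 0.03808742 0.04970847] [-0.04974041  0.21498705 -1.17915209  0.69342175]
-0.08428709954795638 -0.008466910274389191
[-0.16752466  0.00146946 -0.0769968 ] [0.54199885 0.05561524 0.1901592 ]
```

Both views put the shut fingertips near z = 0.050, about 27 mm above the reported TCP. I'll lower in steps, watching the force, and check again.

Call:
carry_out([
  [[0.1,0,0,0,0,0,0],[0.2,0,0,0,0,0,0],[0.3,0,0,0,0,0,0],[0.3,0,0,0,0,0,0],[0.3,0,0,0,0,0,0]],
])

```text
t: 3.9
tcp_pos: [0.6174, 0.0419, 0.0144]
tool_rot: [0.057, 0.705, -0.057, 0.705]
force: [-0.1, -0.6, -0.4]
finger_gap: 0.001
```

```bash
python3 look.py 3 side wrist scene
python3 - <<'E'
from h import *
im=cv2.cvtColor(load("side",3)["image"],cv2.COLOR_RGB2BGR)[150:215,215:275]
im=np.clip(im.astype(float)*1.8,0,255).astype(np.uint8)
im2=cv2.cvtColor(load("wrist",3)["image"],cv2.COLOR_RGB2BGR)[190:340,180:330]
a=cv2.resize(im,(540,585),interpolation=cv2.INTER_CUBIC)
cv2.imwrite("pics/sc3.png",a)
E
```

```text
3.9 [0.61741076 0.04194339 0.01436405] [-0.14156334 -0.56787865 -0.4223477 ] [-0.00668337 -0.00919383  0.03536834]
rail xy -0.08948445930763357 -0.000135054144117042 rail axes in tool [[0.0, -1.0, 0.006], [-0.0, 0.006, 1.0]]
```

View pics/sc3.png

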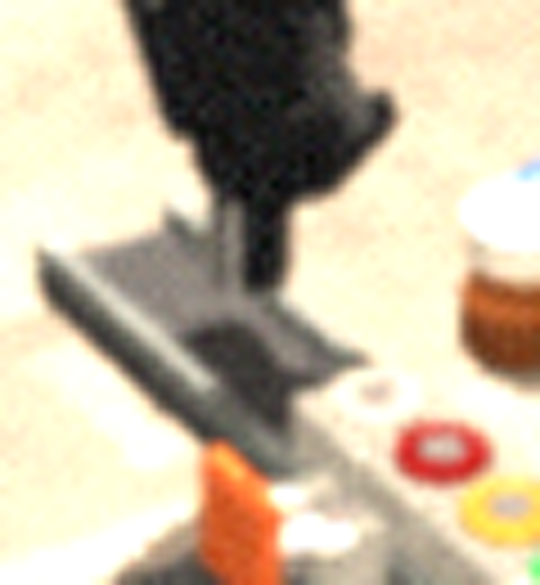

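View pics/wrist3.png

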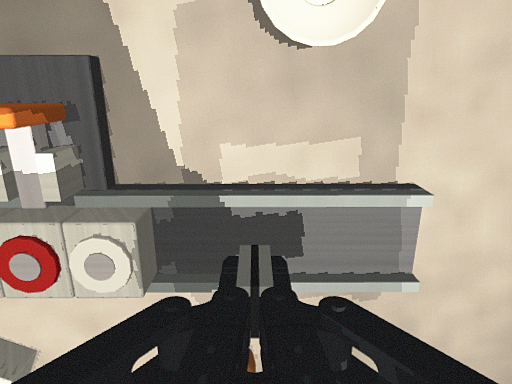

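View pics/scene3.png

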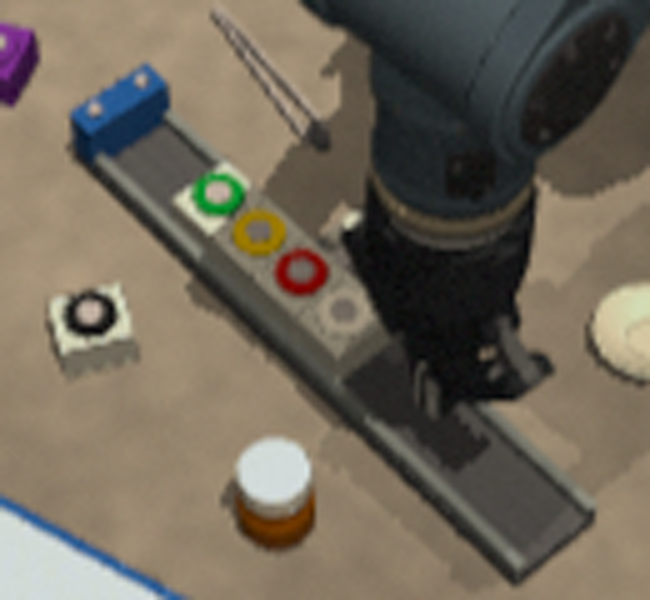

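Confirmed: the tips still hang above the channel. I'll descend further.

Call:
carry_out([
  [[0.1,0,0,0,0,0,0],[0.2,0,0,0,0,0,0],[0.3,0,0,0,0,0,0],[0.4,0,0,0,0,0,0],[0.4,0,0,0,0,0,0]],
])

```text
t: 4.55
tcp_pos: [0.6172, 0.042, 0.0041]
tool_rot: [0.057, 0.705, -0.057, 0.704]
force: [0.1, -0.1, -0.7]
finger_gap: -0.001
```

Call:
carry_out([
  [[0.1,0,0,0,0,0,0],[0.2,0,0,0,0,0,0],[0.3,0,0,0,0,0,0],[0.4,0,0,0,0,0,0],[0.4,0,0,0,0,0,0]],
])

```text
t: 5.05
tcp_pos: [0.6172, 0.042, -0.0059]
tool_rot: [0.057, 0.705, -0.057, 0.705]
force: [0.4, -0.2, 0.5]
finger_gap: 0.002
```

```bash
python3 look.py 4 side wrist
python3 - <<'E'
from h import *
im=cv2.cvtColor(load("side",4)["image"],cv2.COLOR_RGB2BGR)[150:215,215:275]
im=np.clip(im.astype(float)*1.8,0,255).astype(np.uint8)
cv2.imwrite("pics/sc4.png",cv2.resize(im,(540,585),interpolation=cv2.INTER_CUBIC))
E
```

```text
5.05 [ 0.61718882  0.0419678  -0.00586087] [ 0.42440742 -0.22693524  0.47009056] [-0.00632164  0.05790719 -0.04517537]
rail xy -0.08947448666118316 -0.00035810704640526665 rail axes in tool [[0.0, -1.0, 0.006], [-0.001, 0.006, 1.0]]
```

View pics/sc4.png

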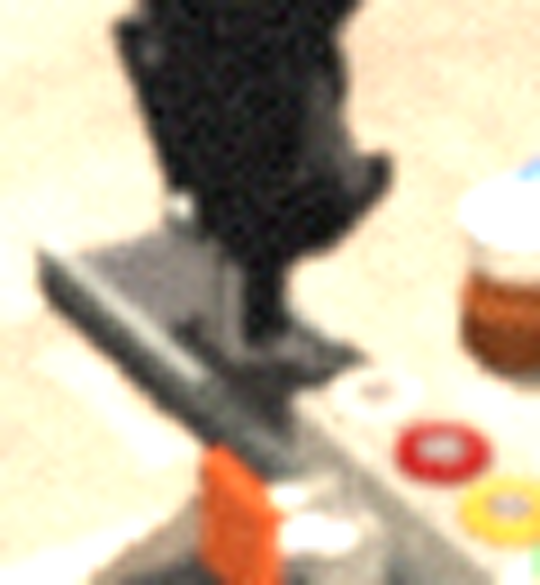

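View pics/wrist4.png

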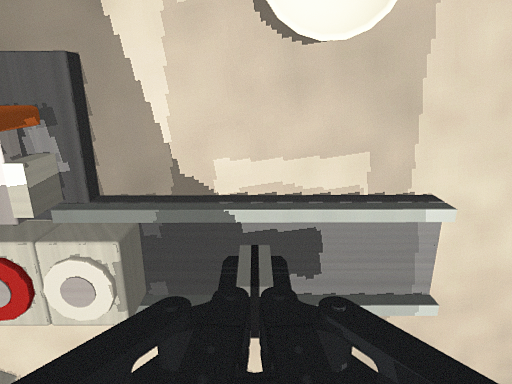

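```bash
python3 - <<'E'
from h import *
from scipy.optimize import least_squares
w=load("wrist",4);s=load("side",4)
c,sn=np.cos(RAIL[2]),np.sin(RAIL[2])
for nm,a,b in [("knuckle",(178,305),(378,180)),("knucklelow",(165,300),(388,190)),("tip",(240,245),(243,350))]:
  b=np.array(b)/9+(215,150)-.5
  r=least_squares(lambda P:np.r_[proj(w,P)[0]-a,proj(s,P)[0]-b],[.61,.04,.03])
  v=r.x[:2]-RAIL[:2];print(nm,r.fun.round(1),c*v[0]+sn*v[1],-sn*v[0]+c*v[1],r.x[2])
E
python3 - <<'E'
import cv2
im=cv2.imread("pics/wrist4.png")[220:384,120:400]
cv2.imwrite("pics/wc4.png",cv2.resize(cv2.convertScaleAbs(im,alpha=2.5),None,fx=2.8,fy=2.8))
E
```

```text
knuckle [ -0.1   1.8 -11.   10.4] -0.06434890923923565 -0.004994352195373162 0.06080240674987304
knucklelow [ -0.2   1.9 -11.5  10.6] -0.05957393481978971 -0.006002355342654947 0.059371544820908825
tip [-0.   0.2 -1.2  0.7] -0.08425666339615825 -0.009107502798144651 0.02119929123134719
```

View pics/wc4.png

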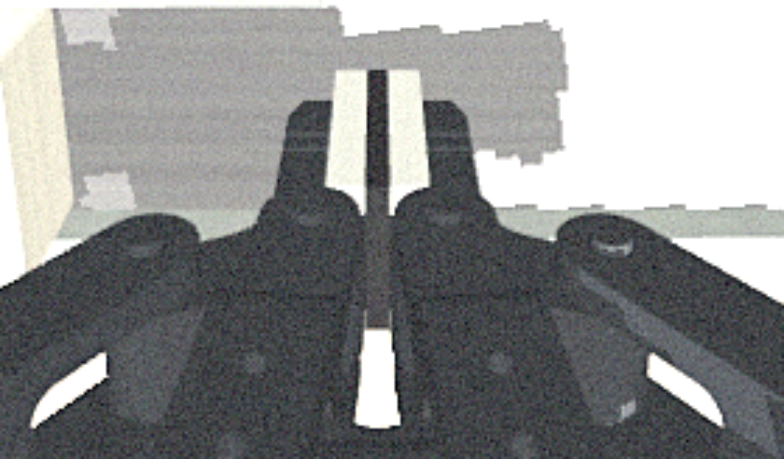

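```bash
python3 - <<'E'
from h import *
w=load("wrist",4)
Rc=cv2.Rodrigues(w["rvec"])[0];C=-Rc.T@w["tvec"]
c,sn=np.cos(RAIL[2]),np.sin(RAIL[2])
def tor(P): v=P-np.array([RAIL[0],RAIL[1],0]);return np.array([c*v[0]+sn*v[1],-sn*v[0]+c*v[1],v[2]])
Cr=tor(C)
for u in [(160,302),(178,296),(228,257),(240,245),(222,290),(215,295)]:
  d=Rc.T@np.array([(u[0]-w["cx"])/w["fx"],(u[1]-w["cy"])/w["fy"],1]);dr=np.array([c*d[0]+sn*d[1],-sn*d[0]+c*d[1],d[2]])
  for y in(-.009,0.009): t=(y-Cr[1])/dr[1];print(u,y,(Cr+t*dr).round(4))
E
```

```text
(160, 302) -0.009 [-0.0593 -0.009   0.0637]
(160, 302) 0.009 [-0.0508  0.009   0.0378]
(178, 296) -0.009 [-0.0646 -0.009   0.0603]
(178, 296) 0.009 [-0.0575  0.009   0.0335]
(228, 257) -0.009 [-0.0797 -0.009   0.0322]
(228, 257) 0.009 [-0.0766  0.009  -0.002 ]
(240, 245) -0.009 [-0.0843 -0.009   0.0208]
(240, 245) 0.009 [-0.0824  0.009  -0.0165]
(222, 290) -0.009 [-0.0794 -0.009   0.0568]
(222, 290) 0.009 [-0.0762  0.009   0.0291]
(215, 295) -0.009 [-0.0773 -0.009   0.0599]
(215, 295) 0.009 [-0.0735  0.009   0.0329]
```

Call:
carry_out([
  [[0,-0.3,0,0,0,0,0],[0,-0.7,0,0,0,0,0],[0,-1.0,0,0,0,0,0],[0,-1.2,0,0,0,0,0],[0,-1.3,0,0,0,0,0]],
])

```text
t: 5.65
tcp_pos: [0.6123, 0.0088, -0.0053]
tool_rot: [0.057, 0.705, -0.057, 0.705]
force: [0.6, 0.2, -0.6]
finger_gap: -0.002
```

Call:
carry_out([
  [[0,-0.05,0,0,0,0,0],[0,-0.1,0,0,0,0,0],[0,-0.15,0,0,0,0,0],[0,-0.2,0,0,0,0,0],[0,-0.25,0,0,0,0,0]],
])

```text
t: 6.15
tcp_pos: [0.6113, 0.0038, -0.0054]
tool_rot: [0.057, 0.705, -0.056, 0.705]
force: [0.9, 0.4, 0.5]
finger_gap: 0.002
```

```bash
python3 look.py 5 side wrist
```

```text
6.15 [ 0.61134045  0.0037711  -0.00542442] [0.86628722 0.38615461 0.52965224] [0.00625212 0.06759362 0.01778606]
rail xy -0.05083275355492234 -0.00027032175124965495 rail axes in tool [[-0.0, -1.0, 0.006], [-0.0, 0.006, 1.0]]
```

View pics/wrist5.png

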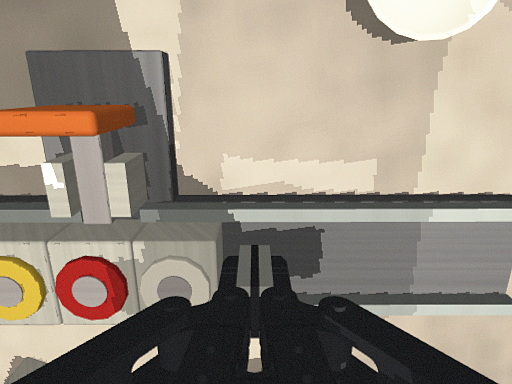

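View pics/side5.png

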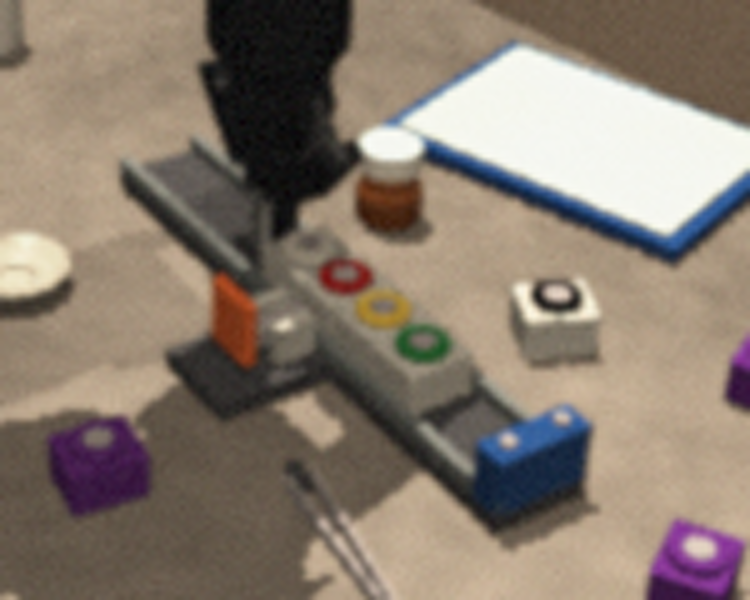

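Call:
carry_out([
  [[0,-0.03,0,0,0,0,0],[0,-0.07,0,0,0,0,0],[0,-0.11,0,0,0,0,0],[0,-0.15,0,0,0,0,0],[0,-0.2,0,0,0,0,0]],
])

```text
t: 6.75
tcp_pos: [0.6106, -0.0009, -0.0054]
tool_rot: [0.057, 0.705, -0.056, 0.705]
force: [0.4, 2.4, 0.2]
finger_gap: 0.0
```

Call:
carry_out([
  [[0,-0.05,0,0,0,0,0],[0,-0.1,0,0,0,0,0],[0,-0.15,0,0,0,0,0],[0,-0.21,0,0,0,0,0],[0,-0.28,0,0,0,0,0]],
])

```text
t: 7.25
tcp_pos: [0.6094, -0.0083, -0.0054]
tool_rot: [0.057, 0.705, -0.057, 0.705]
force: [0.2, 2.9, -0.1]
finger_gap: 0.0
```

```bash
python3 look.py 6 side wrist
```

```text
7.25 [ 0.60939942 -0.00826763 -0.00542426] [ 0.23563666  2.91588503 -0.13389122] [ 0.39128561 -0.06702105  0.01082546]
rail xy -0.03863874510081041 -0.0003392616589442824 rail axes in tool [[-0.0, -1.0, 0.006], [-0.0, 0.006, 1.0]]
```

View pics/wrist6.png

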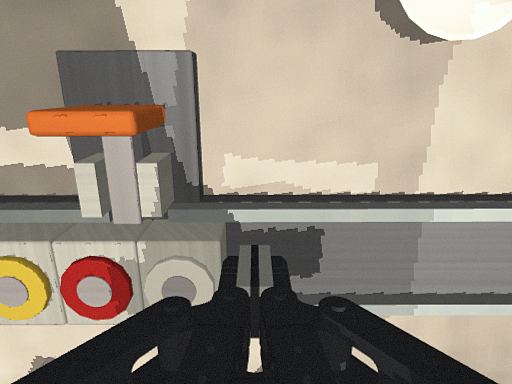

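View pics/side6.png

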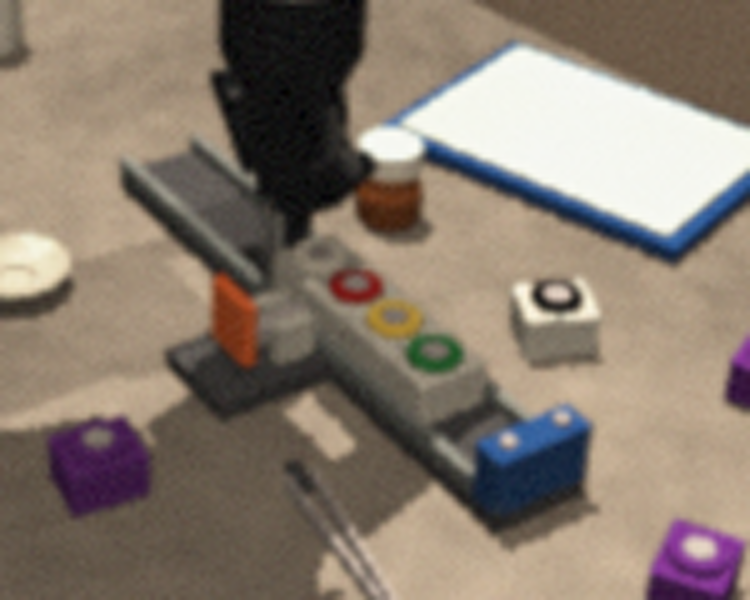

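The row moves as one train at about 2.5 N. I'll continue.

Call:
carry_out([
  [[0,-0.08,0,0,0,0,0],[0,-0.16,0,0,0,0,0],[0,-0.25,0,0,0,0,0],[0,-0.34,0,0,0,0,0],[0,-0.43,0,0,0,0,0]],
])

```text
t: 7.85
tcp_pos: [0.6076, -0.019, -0.0054]
tool_rot: [0.057, 0.705, -0.057, 0.705]
force: [0.9, 1.5, 0.7]
finger_gap: -0.0
```

Call:
carry_out([
  [[0,-0.09,0,0,0,0,0],[0,-0.18,0,0,0,0,0],[0,-0.27,0,0,0,0,0],[0,-0.36,0,0,0,0,0],[0,-0.45,0,0,0,0,0]],
])

```text
t: 8.35
tcp_pos: [0.6059, -0.0301, -0.0054]
tool_rot: [0.057, 0.705, -0.057, 0.705]
force: [0.5, 1.9, 1.5]
finger_gap: -0.002
```

Call:
carry_out([
  [[0,-0.09,0,0,0,0,0],[0,-0.18,0,0,0,0,0],[0,-0.27,0,0,0,0,0],[0,-0.36,0,0,0,0,0],[0,-0.45,0,0,0,0,0]],
])

```text
t: 8.85
tcp_pos: [0.6041, -0.0412, -0.0054]
tool_rot: [0.057, 0.705, -0.057, 0.705]
force: [0.3, 2.7, 0.0]
finger_gap: 0.001
```

```bash
python3 look.py 7 side wrist
```

```text
8.85 [ 0.6040739  -0.04115824 -0.00541052] [0.2815598  2.69491095 0.01226141] [ 0.34160384 -0.02932464 -0.01033933]
rail xy -0.0053204485644037375 -0.0005498118827193164 rail axes in tool [[-0.0, -1.0, 0.006], [-0.0, 0.006, 1.0]]
```

View pics/wrist7.png

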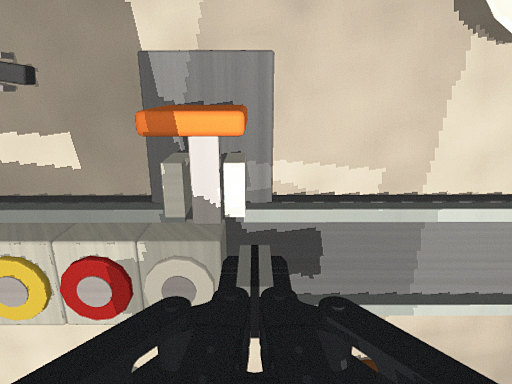

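View pics/side7.png

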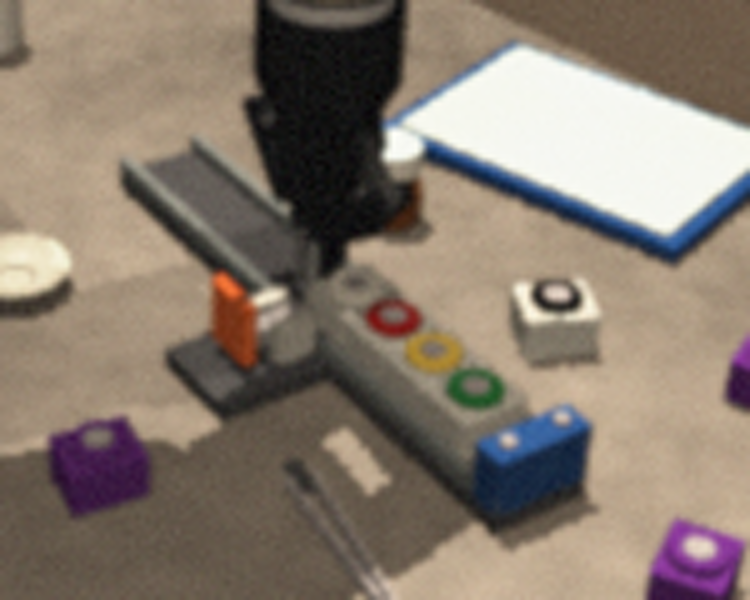

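Call:
carry_out([
  [[0,-0.08,0,0,0,0,0],[0,-0.16,0,0,0,0,0],[0,-0.24,0,0,0,0,0],[0,-0.32,0,0,0,0,0],[0,-0.4,0,0,0,0,0]],
])

```text
t: 9.45
tcp_pos: [0.6025, -0.051, -0.0054]
tool_rot: [0.057, 0.705, -0.057, 0.705]
force: [0.7, 1.9, -0.3]
finger_gap: -0.0
```

Call:
carry_out([
  [[0,-0.05,0,0,0,0,0],[0,-0.1,0,0,0,0,0],[0,-0.14,0,0,0,0,0],[0,-0.18,0,0,0,0,0],[0,-0.22,0,0,0,0,0]],
])

```text
t: 9.95
tcp_pos: [0.6017, -0.0564, -0.0054]
tool_rot: [0.057, 0.705, -0.057, 0.705]
force: [0.3, 2.2, 0.1]
finger_gap: -0.001
```

Call:
carry_out([
  [[0,-0.02,0,0,0,0,0],[0,-0.04,0,0,0,0,0],[0,-0.06,0,0,0,0,0],[0,-0.08,0,0,0,0,0],[0,-0.1,0,0,0,0,0]],
])

```text
t: 10.45
tcp_pos: [0.6012, -0.0586, -0.0054]
tool_rot: [0.057, 0.705, -0.057, 0.705]
force: [1.0, 4.2, 1.2]
finger_gap: -0.001
```

```bash
python3 look.py 8 side wrist
```

```text
10.45 [ 0.60124228 -0.05858505 -0.00539755] [0.95665109 4.2424949  1.1855168 ] [ 0.71508332 -0.14331681  0.03092594]
rail xy 0.012334495447500256 -0.0006711916681496394 rail axes in tool [[-0.0, -1.0, 0.006], [-0.0, 0.006, 1.0]]
```

View pics/side8.png

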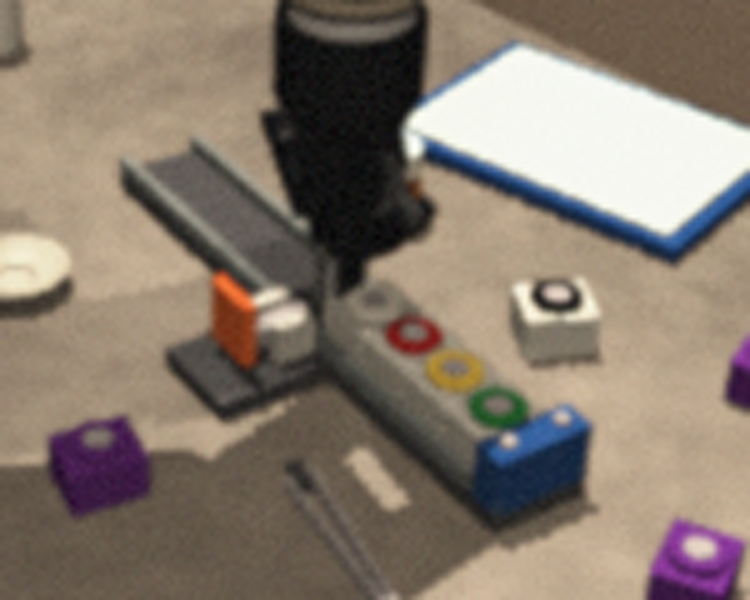

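Force is rising and the row looks at the stop. I'll press slightly more to confirm.

Call:
carry_out([
  [[0,-0.02,0,0,0,0,0],[0,-0.03,0,0,0,0,0],[0,-0.04,0,0,0,0,0],[0,-0.05,0,0,0,0,0],[0,-0.06,0,0,0,0,0]],
])

```text
t: 11.05
tcp_pos: [0.6012, -0.0587, -0.0053]
tool_rot: [0.058, 0.705, -0.056, 0.705]
force: [1.9, 9.6, 0.7]
finger_gap: -0.005
```

Blocked at 9.6 N with no motion, so the row is home. Back off along the rail, then up.

Call:
carry_out([
  [[0,0.06,0,0,0,0,0],[0,0.2,0,0,0,0,0],[0,0.5,0,0,0,0,0],[0,0.8,0,0,0,0,0],[0,1.0,0,0,0,0,0]],
])

```text
t: 11.55
tcp_pos: [0.6051, -0.035, -0.0054]
tool_rot: [0.056, 0.705, -0.057, 0.705]
force: [0.1, -0.3, 0.2]
finger_gap: -0.001
```

Call:
carry_out([
  [[-0.8,0,0,0,0,0,0],[-1.8,0,0,0,0,0,0],[-2.8,0,0,0,0,0,0],[-3.4,0,0,0,0,0,0],[-3.6,0,0,0,0,0,0]],
])

```text
t: 12.05
tcp_pos: [0.6063, -0.0356, 0.0866]
tool_rot: [0.056, 0.704, -0.057, 0.706]
force: [1.1, 0.5, -0.7]
finger_gap: -0.003
```

```bash
python3 look.py 9 side wrist
```

```text
12.05 [ 0.606307   -0.03556994  0.08657351] [ 1.1262299   0.45726855 -0.70189422] [0.00828677 0.04021774 0.05062762]
rail xy -0.011185422155475489 0.0007984739623842494 rail axes in tool [[0.001, -1.0, 0.006], [0.004, 0.006, 1.0]]
```

View pics/wrist9.png

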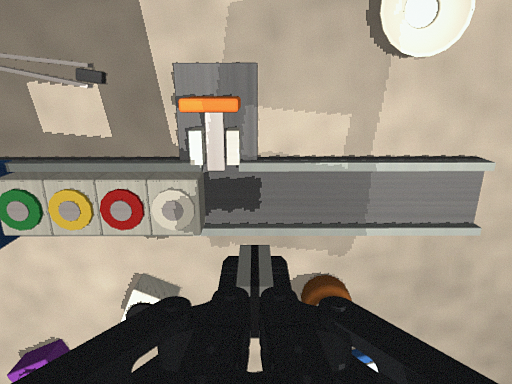

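View pics/side9.png

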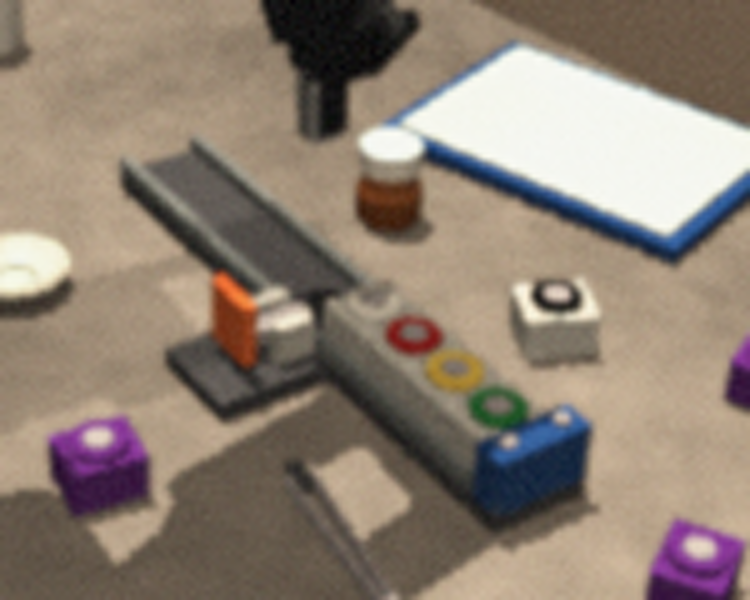

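Wrist view: the row is contiguous against the stop, the rear face (203) is just clear of the gate bar (205–222), and the orange tab is at (209,104). Next move: over to the robot side of the tab.

Call:
carry_out([
  [[0,-0.2,-0.8,0,0,0,0],[0,-0.4,-1.8,0,0,0,0],[0,-0.6,-2.8,0,0,0,0],[0,-0.8,-3.7,0,0,0,0],[0,-0.95,-4.3,0,0,0,0]],
])

```text
t: 12.65
tcp_pos: [0.492, -0.0412, 0.0834]
tool_rot: [0.057, 0.706, -0.056, 0.703]
force: [0.2, -0.9, 0.2]
finger_gap: 0.002
```

Call:
carry_out([
  [[0.6,0,0,0,0,0,0],[1.2,0,0,0,0,0,0],[1.8,0,0,0,0,0,0],[2.2,0,0,0,0,0,0],[2.4,0,0,0,0,0,0]],
])

```text
t: 13.15
tcp_pos: [0.494, -0.0415, 0.023]
tool_rot: [0.057, 0.706, -0.056, 0.704]
force: [-0.5, 0.6, 0.2]
finger_gap: -0.0
```

```bash
python3 look.py 10 side wrist
```

```text
13.15 [ 0.49400715 -0.04150821  0.02302936] [-0.48201297  0.61511473  0.19658579] [0.02384747 0.03279386 0.01812536]
rail xy 0.01193088838574651 -0.10925676821739884 rail axes in tool [[-0.0, -1.0, 0.006], [-0.003, 0.006, 1.0]]
```

View pics/wrist10.png

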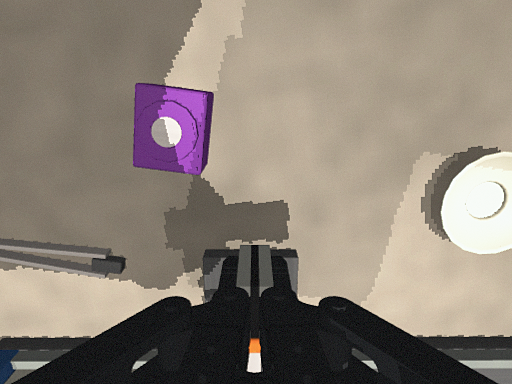

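View pics/side10.png

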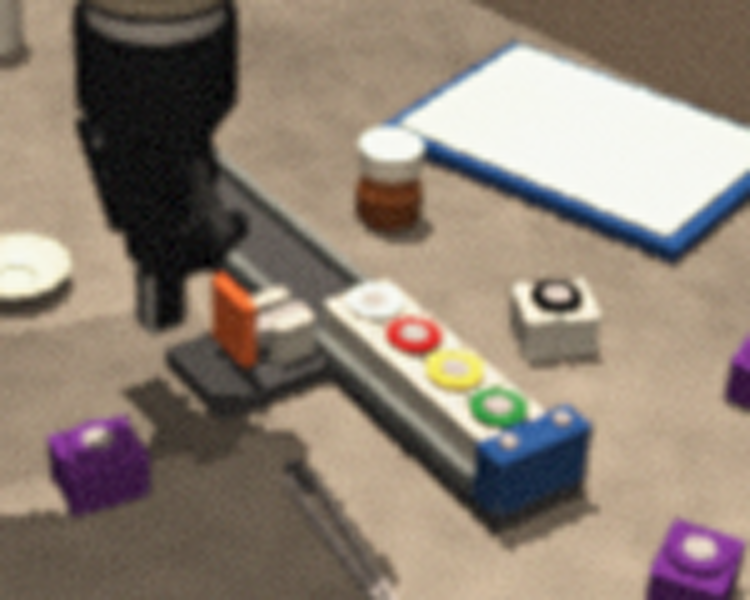

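Call:
carry_out([
  [[0.3,0,0,0,0,0,0],[0.6,0,0,0,0,0,0],[0.8,0,0.1,0,0,0,0],[0.9,0,0.3,0,0,0,0],[0.9,0,0.6,0,0,0,0]],
])

```text
t: 13.75
tcp_pos: [0.5099, -0.0442, 0.0017]
tool_rot: [0.057, 0.705, -0.057, 0.704]
force: [0.2, 0.2, 0.5]
finger_gap: -0.002
```

Call:
carry_out([
  [[0,0,0.2,0,0,0,0],[0,0,0.35,0,0,0,0],[0,0,0.47,0,0,0,0],[0,0,0.58,0,0,0,0],[0,0,0.7,0,0,0,0]],
])

```text
t: 14.25
tcp_pos: [0.5265, -0.0468, 0.0021]
tool_rot: [0.057, 0.705, -0.056, 0.704]
force: [-1.8, 0.4, 0.4]
finger_gap: 0.001
```

```bash
python3 look.py 11 side
```

```text
14.25 [ 0.52652862 -0.04682034  0.00212048] [-1.75396479  0.38106567  0.35067832] [0.04133004 0.24464444 0.02579175]
rail xy 0.012184906251396887 -0.07630528672019779 rail axes in tool [[-0.0, -1.0, 0.006], [-0.002, 0.006, 1.0]]
```

View pics/side11.png

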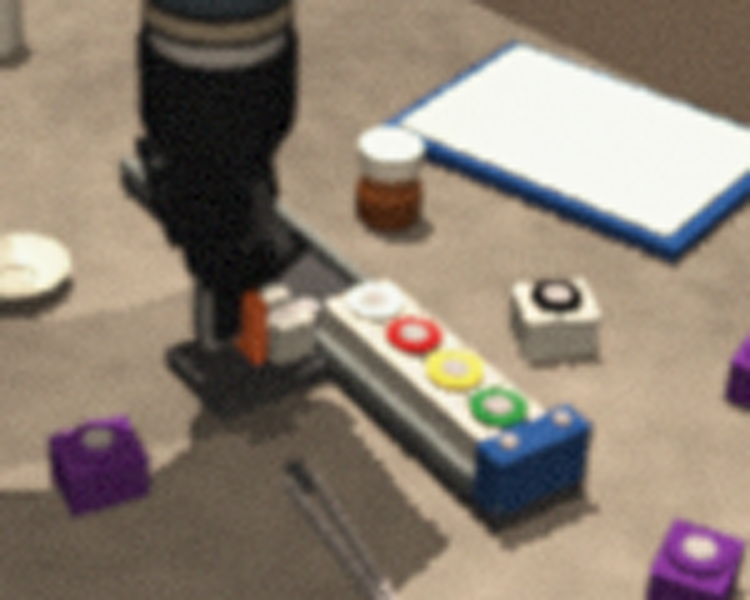

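In contact with the tab at 1.8 N. Now push it closed.

Call:
carry_out([
  [[0,0,0.1,0,0,0,0],[0,0,0.2,0,0,0,0],[0,0,0.3,0,0,0,0],[0,0,0.4,0,0,0,0],[0,0,0.5,0,0,0,0]],
])

```text
t: 14.8
tcp_pos: [0.5396, -0.0489, 0.002]
tool_rot: [0.057, 0.705, -0.057, 0.705]
force: [-2.1, 1.6, 0.5]
finger_gap: 0.003
```

Call:
carry_out([
  [[0,0,0.1,0,0,0,0],[0,0,0.2,0,0,0,0],[0,0,0.28,0,0,0,0],[0,0,0.34,0,0,0,0],[0,0,0.4,0,0,0,0]],
])

```text
t: 15.3
tcp_pos: [0.5495, -0.0506, 0.0021]
tool_rot: [0.057, 0.705, -0.057, 0.705]
force: [-0.7, 1.0, 0.3]
finger_gap: -0.001
```

Call:
carry_out([
  [[0,0,0.04,0,0,0,0],[0,0,0.07,0,0,0,0],[0,0,0.1,0,0,0,0],[0,0,0.12,0,0,0,0],[0,0,0.14,0,0,0,0]],
])

```text
t: 15.8
tcp_pos: [0.5528, -0.0512, 0.0021]
tool_rot: [0.057, 0.705, -0.057, 0.705]
force: [-0.9, 1.7, -1.1]
finger_gap: -0.0
```

Call:
carry_out([
  [[0,0,0.03,0,0,0,0],[0,0,0.05,0,0,0,0],[0,0,0.07,0,0,0,0],[0,0,0.09,0,0,0,0],[0,0,0.11,0,0,0,0]],
])

```text
t: 16.3
tcp_pos: [0.5536, -0.0513, 0.0021]
tool_rot: [0.057, 0.706, -0.056, 0.703]
force: [-6.2, 0.9, 4.7]
finger_gap: -0.001
```

```bash
python3 look.py 12 side
```

```text
16.3 [ 0.55361365 -0.05125193  0.00207034] [-6.15415252  0.89811125  4.71566162] [0.09233614 0.93285868 0.03273684]
rail xy 0.012403833132773082 -0.0488609824526991 rail axes in tool [[-0.0, -1.0, 0.006], [-0.004, 0.006, 1.0]]
```

Commanded 2.7 mm but moved 0.8 mm, and the force is up to 6–8 N. I'll press a bit further to tell the limit from a snag, then look.

Call:
carry_out([
  [[0,0,0.02,0,0,0,0],[0,0,0.04,0,0,0,0],[0,0,0.05,0,0,0,0],[0,0,0.06,0,0,0,0],[0,0,0.06,0,0,0,0]],
])

```text
t: 16.85
tcp_pos: [0.5535, -0.0512, 0.0021]
tool_rot: [0.057, 0.707, -0.056, 0.702]
force: [-8.5, -0.1, 5.8]
finger_gap: -0.005
```

```bash
python3 look.py 13 side
```

```text
16.85 [ 0.55352244 -0.05122811  0.00206448] [-8.54111742 -0.06199205  5.84315631] [0.10146247 1.11086214 0.0488027 ]
rail xy 0.01239430605218924 -0.04895476753249404 rail axes in tool [[-0.0, -1.0, 0.006], [-0.007, 0.006, 1.0]]
```

View pics/side13.png

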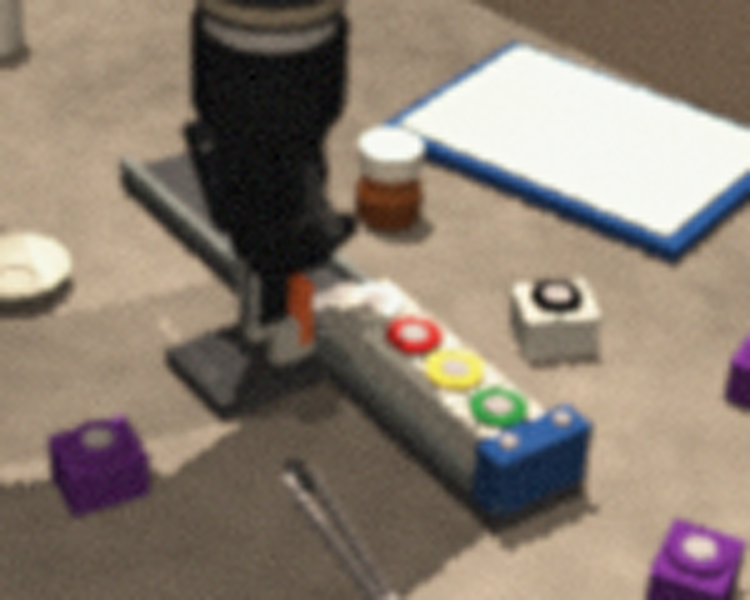

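TCP y = -48.95 mm matches a closed tab (face at -38 mm, half finger 11 mm). I'll back straight off and check.

Call:
carry_out([
  [[0,0,-0.15,0,0,0,0],[0,0,-0.4,0,0,0,0],[0,0,-0.8,0,0,0,0],[0,0,-1.3,0,0,0,0],[0,0,-1.8,0,0,0,0]],
])

```text
t: 17.4
tcp_pos: [0.5126, -0.0448, 0.0022]
tool_rot: [0.056, 0.704, -0.057, 0.705]
force: [-0.7, 0.3, 0.2]
finger_gap: 0.001
```

Call:
carry_out([
  [[-0.8,0,-0.2,0,0,0,0],[-1.8,0,-0.2,0,0,0,0],[-2.8,0,-0.2,0,0,0,0],[-3.8,0,0.5,0,0,0,0],[-4.6,0.5,1.0,0,0,0,0]],
])

```text
t: 17.9
tcp_pos: [0.5407, -0.0377, 0.1189]
tool_rot: [0.057, 0.703, -0.058, 0.706]
force: [-0.4, -0.7, -0.6]
finger_gap: 0.001
```

Call:
carry_out([
  [[-0.5,0.8,1.0,0,0,0,0],[-0.8,1.6,2.0,0,0,0,0],[-0.8,2.0,2.8,0,0,0,0],[-0.8,2.0,3.0,0,0,0,0],[-0.8,2.0,3.0,0,0,0,0]],
])

```text
t: 18.4
tcp_pos: [0.6212, 0.0009, 0.1367]
tool_rot: [0.056, 0.705, -0.057, 0.705]
force: [-0.7, 0.0, -0.2]
finger_gap: 0.005
```

```bash
python3 look.py 14 side wrist scene
```

```text
18.4 [0.62116576 0.00088125 0.13666874] [-0.7330039   0.01420572 -0.22631675] [0.02501111 0.02579647 0.00711151]
rail xy -0.04948629853217993 0.009882253882235414 rail axes in tool [[0.0, -1.0, 0.006], [-0.0, 0.006, 1.0]]
```

View pics/wrist14.png

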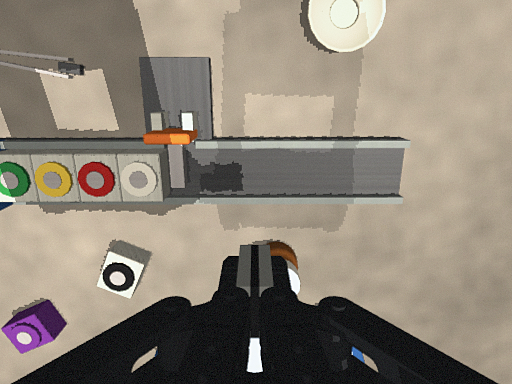

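View pics/side14.png

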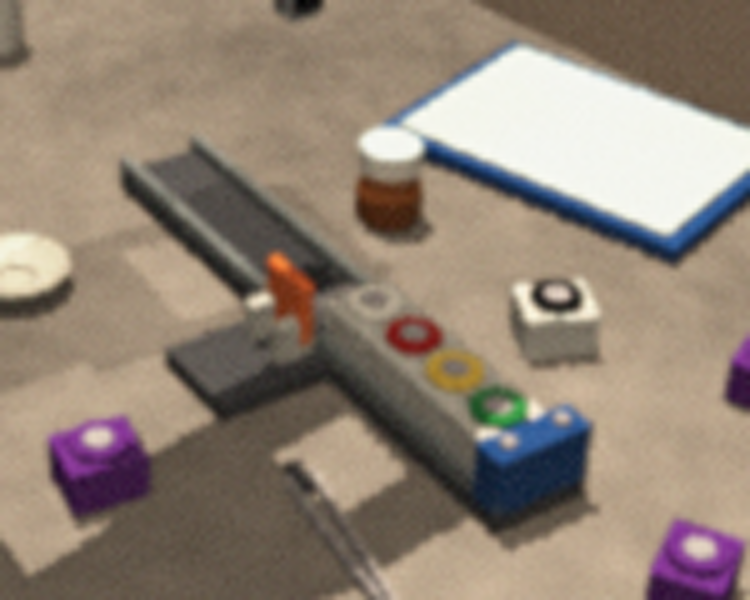

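View pics/scene14.png

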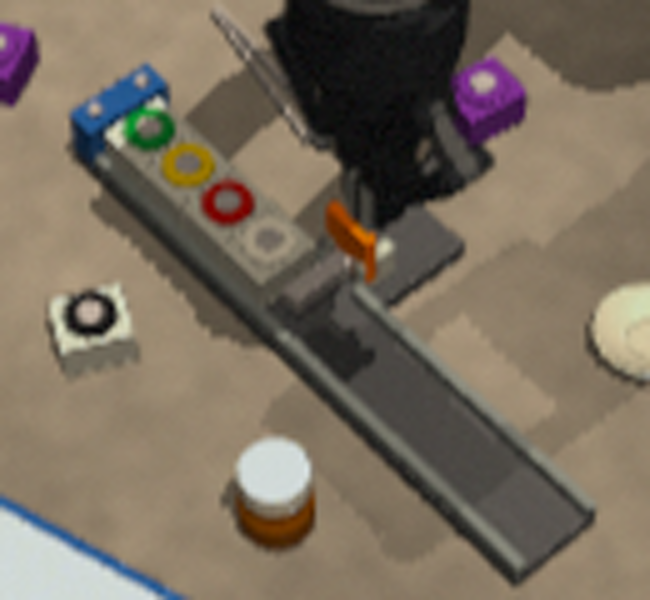

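```bash
python3 - <<'E'
from h import *
im=cv2.imread("pics/wrist14.png")[95:215,100:250]
im=cv2.resize(im,None,fx=5,fy=5,interpolation=cv2.INTER_CUBIC)
d=load("wrist",14)
for g,col in((.030,(0,0,255)),(.036,(0,255,0))):
  for z in(.056,.018):
    P=[(-.004,-.074+g,z),(.030,-.074+g,z),(.030,-.066+g,z),(-.004,-.066+g,z)]
    uv=((proj(d,r2w(RAIL,P))-(100,95)+.5)*5).astype(np.int32);cv2.polylines(im,[uv],True,col,1)
for y in(-.028,-.0215,.0215,.028):
    uv=((proj(d,r2w(RAIL,[(-.1,y,.021),(.1,y,.021)]))-(100,95)+.5)*5).astype(np.int32);cv2.polylines(im,[uv],False,(255,255,0),1)
cv2.imwrite("pics/w14c.png",im)
E
```

```text
(no output)
```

View pics/w14c.png

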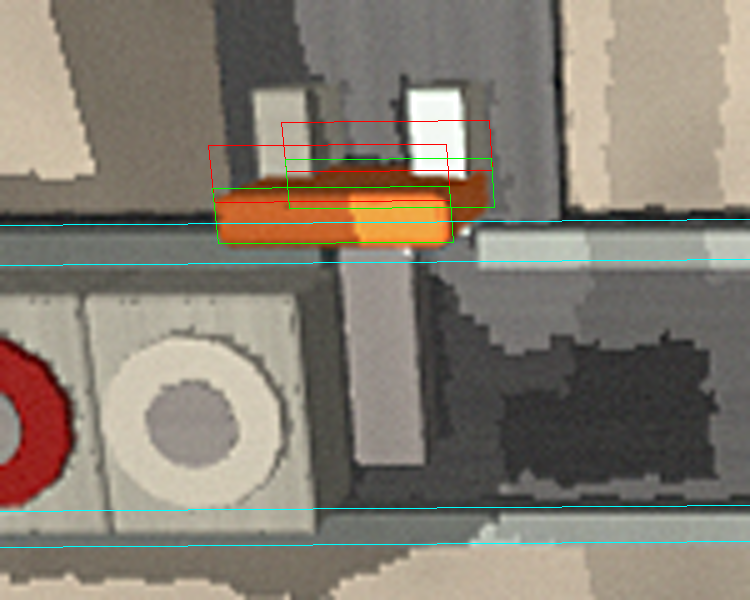

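The gate outline at 36 mm (green) matches the tab, the bar spans the channel behind the white holder, and the arm touches nothing. Handing in.

```bash
python3 -c "
from station import manip
s=manip.sense();print(s['t'],s['force']);print(manip.sign_off())"
```

```text
18.55 [ 0.38146856 -0.20188219 -0.3440942 ]
the job is handed in; nothing more can be done
None
```

I pushed the row (green, yellow, red, white from the stop) along the rail as one train with the shut fingers until it met the blue stop. I then pushed the orange tab to slide the gate across, and backed clear. The job was handed in at about 18.6 s.

**Checks that passed**
- **Row home:** the push held at about 2–3 N, then rose to 9.6 N with no further movement. The pictures afterwards show the row unbroken, with the green holder at the stop.
- **Gate closed:** the tab stopped moving under about 8.5 N. In the wrist view it matches the 36 mm closed outline to about 1 pixel (under 1 mm), and the bar spans the channel behind the white holder.
- **Bystanders:** the ones visible in the last pictures look unmoved. The driver, rinse bottle and objective were outside those views and were not checked, but the arm did not work near them.

**Checks that disagreed**
- **Fingertip height:** the pictures put the shut fingertips about 27 mm higher than the reported TCP. I set the heights from the pictures instead.
- **Upward force:** at the end of the gate push there was an unexplained 5.8 N upward force on the tool. It was gone once I backed off.

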